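# Hold a sample tube up to the label-reading camera

## Task

Take the tall sample tube, the one whose cap has a thumb tab, out of the rack and hold it up to the label-reading camera: middle of the tube on the lens's line of sight, 100 mm in front of the lens, the tube square across the line of sight and leaning with the tilted head, cap uppermost, and the tab pointing straight away from the lens so that the label faces it. Finish while holding it there, still, in the gripper alone; do not touch the camera, and leave the other tubes and the things on the bench where they are.

Things in the scene. Friction and masses are not known exactly. Their poses are not given: they have to be found in the camera images.
- tube_mid (a point): the tall sample tube, loose in one of the rack's holes, turned differently each time: white, 16 mm diameter, 120 mm tall in all, the top 20 mm a round violet cap of 20 mm diameter (cap centre 50 mm above this point; grip it there). Point half-way up on its axis; z along the tube to the cap, thumb tab on the cap towards -x, paper label on the body towards +x. About 30 g.
- tab (a point): the end of the tall tube's thumb tab, 28 mm from the tube's axis and 56 mm above its middle. The tab is 13 mm wide, 4 mm thick and sticks out 18 mm from the side of the cap near its top.
- tube: the tall tube as a body, origin at the centre of its foot, axes as for its middle.
- rack: grey tube rack, fixed to the bench, 55 x 195 mm and 45 mm high, with a row of four round holes of 17.5 mm along its long side (y), at -75, -25, 25 and 75 mm from the middle, 37 mm deep. Origin at the centre of its underside, z up. A tube must rise 37 mm to come out.
- reader: the label-reading camera, fixed to the bench: white foot plate 120 x 100 x 14 mm, steel column 294 mm high and 22 mm thick, on it a white head 58 x 50 x 46 mm with a black lens of 34 mm, which looks roughly towards the robot and down by 14 to 32 degrees; height and tilt are set already. Origin on the bench, about below the focus; column 190 mm from it along +x, the lens looks towards -x.
- focus (a point): point in the air on the lens's line of sight, 100 mm in front of the glass, 130 to 250 mm above the bench: where the tube's middle is to be. x points along the line of sight to the lens, y is level, z square to the line of sight and up (leaning away from the lens by the head's tilt). The tube is to have its z along this z, and its tab towards -x.
- short_a_mid (a point): a sample tube with a plain round cap, without tab, 88 mm tall in all, otherwise like the tall one and standing in another hole of the rack; to be left alone. Point half-way up on its axis; z along the tube to its cap.
- short_b_mid (a point): a sample tube with a plain round cap, without tab, 88 mm tall in all, otherwise like the tall one and standing in another hole of the rack; to be left alone. Point half-way up on its axis; z along the tube to its cap.
- short_c_mid (a point): a sample tube with a plain round cap, without tab, 88 mm tall in all, otherwise like the tall one and standing in another hole of the rack; to be left alone. Point half-way up on its axis; z along the tube to its cap.
- pot_c (a point): specimen pot with a lid, 42 mm diameter, 60 mm tall, about 100 mm beyond the rack; bystander. Point half-way up.
- spray_c (a point): closed white bottle, 48 mm diameter, 130 mm tall, on the bench beside the reader; bystander. Point half-way up.
- dish_c (a point): small steel dish, 70 mm diameter, 28 mm high, between rack and reader; bystander. Point half-way up.
- swabs_c (a point): cardboard box 90 x 55 x 40 mm at the left of the bench; bystander. Point half-way up.
There are look-alikes about, which are no part of the job. What is shaped like the rack but orange or pink is not meant.

How it is judged (in metres and radians):
On the way:
1. the tall tube is out of the rack, in the gripper (z of tube in the frame of rack above 0.05 m and contact force between tube and the fingers above 0.5 N), for 0.2 s.
At the end, for the whole second after the job is handed in: The tall tube is held still by the fingers alone, its middle within 18 mm of the focus, its axis within 0.24 rad of the focus's z with the cap uppermost, its tab within 0.30 rad of straight away from the lens; the short tubes stand in the rack (distance between tube_mid and focus below 0.018 m and angle between the z axis of tube_mid and the z axis of focus, either way round below 0.24 rad and angle between the x axis of tube_mid and the x axis of focus, either way round below 0.3 rad and z of tab in the frame of focus above 0.03 m and x of tab in the frame of focus below 0 m and contact force between tube and the fingers above 0.5 N and contact force between tube and reader below 0.1 N and contact force between tube and rack below 0.1 N and linear speed of tube below 0.02 m/s and angular speed of tube below 0.15 rad/s and z of each of short_a_mid, short_b_mid, short_c_mid in the frame of rack below 0.062 m); the arm keeps its last pose, push and grip.
It fails at once if the camera is touched with more than 2 N (contact force between reader and anything else above 2 N).
It fails at once if a short tube is pulled up or moved by more than 20 mm (distance of any of short_a_mid, short_b_mid, short_c_mid from where it was at the start of the episode above 0.02 m).
It fails at once if another thing on the bench is moved by more than 30 mm (distance of any of pot_c, spray_c, dish_c, swabs_c from where it was at the start of the episode above 0.03 m).
It also fails if it takes over 42 s, if anything falls off the work surface, if the arm or the gripper's body presses on something with over 40 N, if the wrist force passes 120 N, or if a joint passes its speed limit or range.

## Robot

A 6-joint arm with a two-finger parallel gripper is mounted at the origin on the work surface. World frame = base frame: x ahead of the robot, y to its left, z up, the work surface at z = 0. Lengths are in m, angles in degrees, forces in N, time in s.
With the tool pointing down it reaches from about 0.375 to 0.9 m from the base axis. Payload 3.1 kg.
Tool frame: the origin (TCP) lies at the very end of the fingers, on their centre line; the grasp point (between the pads) lies 19 mm behind it; z points along the fingers, y is the line along which they close (so a half turn about z gives the same grasp; the last joint's range is limited). The gripper opens to 87 mm and grips with 3 to 60 N. Pads are 19 mm wide; open, the fingers measure 117 mm over their backs; the gripper's body (75 mm by 190 mm) begins 51 mm behind the grasp point.
Start: joints at [-79.269, 30.224, 82.088, -0, 67.689, -10.227], TCP at [0.224, -0.584, 0.223] pointing down, gripper open.
Joint ranges: [-176.69, 176.69], [-43.24, 126.21], [12.49, 139.97], [-82, 262], [0, 151.66], [-163.58, 163.58]. Speed limits (degrees/s): [159.86, 159.86, 180, 180, 180, 180].

## Interface

Orientations are given as a 3x3 rotation matrix whose columns are the frame's x, y, z axes.
In Python, from rig import readout, cams, bot gives the robot as it stands.
- The arm moves only by the shell command python3 -m inch 'ROWS'. ROWS is JSON, a list of rows, each a list of 5 numbers: the shift along the world's x, y, z in cm, then the turn about the world's z in degrees, then the finger opening in cm, from 0 to 8.7. In form: [[dx, dy, dz, twist, fingers], ...]. A call has 1 to 10 rows; each row is the pose to reach, as a shift and turn from the pose commanded when the call began; what a row does not reach only later rows make up. A row lasts 1/12 s, in which the tool goes at most 41.7 mm and 7.16 degrees, less where a joint would pass 70% of its speed; a pose out of reach is approached as far as the arm can. A call with a gripper value outside its range is refused whole. The fingers move at their own pace and stop on an object; the grip force is fixed at half the most. Time passes only in rows, so rows that repeat a pose let the fingers close. It gives the time, the measured TCP pose, the force, the opening and the grip force at its end, in the units of the state.
- readout.read_state(): the state, without advancing time (a new reading comes with each control period).
- cams.capture(name): name is "scene" or "side" or "wrist"; returns a dict with "image" (420x560x3 uint8, blue, green, red), "intrinsics" (3x3 intrinsics, pixels), "xyz" and "rotation" of the camera in the world; the wrist camera has in their place "tool_from_camera" (4x4, takes a point from camera to tool coordinates, whose origin is the TCP and whose axes are the flange's). Camera axes: x right, y down, z forward; pixel columns grow to the right and rows downward; lengths in m; the calibration is good to about 2 mm. A picture is of the moment at which its call begins: read the wrist's pose just before it. There is no depth.
- bot.hand_in(): hands the job in; it is judged then, once.
The state is a dict: "time_s": time; "joint_positions": joint angles; "qvel": joint speeds; "tau": joint torques, N m; "position": TCP position; "tcp_rot": TCP orientation; "force": force on the tool from outside, world axes, zero at the start; "moment": the same for the moment, N m; "opening": opening from 0.0 (shut) to 1.0 (fully open); "grasp_force": force on a finger pad.
Only numpy, scipy, OpenCV 4.12 (cv2) and the standard library are available. Lean on these libraries where they do the work, as an engineer would, in place of code of your own. Each camera call takes 0.05 s, during which the arm holds its last target. There are 200 camera calls.

## Working session

There is one attempt and no reset: what is moved stays moved. The work goes in short steps, Python scripts to look and compute and a shell command to move; the robot and the scene stay as the last step left them, time stands still between calls to the robot, and variables do not carry over. Pictures are saved under pics/ and viewed, at most 10 in all, crops included, and the job is handed in when it is done.

```bash
mkdir -p pics
cat > h.py <<'E'
import numpy as np, cv2, pickle
from rig import readout, cams, bot
def snap(n, tag):
    s=readout.read_state(); c=cams.capture(n)
    if n=="wrist":
        T=np.eye(4);T[:3,:3]=s["tcp_rot"];T[:3,3]=s["position"]
        M=T@np.array(c["tool_from_camera"]); c["xyz"]=M[:3,3]; c["rotation"]=M[:3,:3]
    c={k:np.array(c[k]) for k in("image","intrinsics","xyz","rotation")}
    pickle.dump(c,open(f"pics/{tag}.pkl","wb")); cv2.imwrite(f"pics/{tag}.png",c["image"]); return c
def load(t): return pickle.load(open(f"pics/{t}.pkl","rb"))
def ray(c,uv):
    d=c["rotation"]@np.linalg.solve(c["intrinsics"],[uv[0],uv[1],1.]); return c["xyz"],d/np.linalg.norm(d)
def onz(c,uv,z):
    o,d=ray(c,uv); return o+d*(z-o[2])/d[2]
def tri(obs):
    A=np.zeros((3,3));b=np.zeros(3);R=[ray(*o) for o in obs]
    for o,d in R: P=np.eye(3)-np.outer(d,d);A+=P;b+=P@o
    p=np.linalg.solve(A,b); return p,[round(1000*np.linalg.norm((np.eye(3)-np.outer(d,d))@(p-o)),1) for o,d in R]
def proj(c,p):
    q=c["intrinsics"]@(c["rotation"].T@(np.asarray(p,float)-c["xyz"])); return q[:2]/q[2]
def crop(tag,x0,y0,x1,y1,k):
    im=load(tag)["image"][y0:y1,x0:x1]; return cv2.resize(im,None,fx=k,fy=k,interpolation=cv2.INTER_CUBIC)
E
python3 - <<'E'
from h import *
for n in("scene","side","wrist"):
    c=snap(n,n+"0"); print(n,c["xyz"].round(3),c["rotation"].round(2).tolist(),c["intrinsics"][0,0])
print(readout.read_state()["tcp_rot"])
E
```

```text
scene [1.356 0.319 1.067] [[-0.33, 0.69, -0.65], [0.94, 0.24, -0.23], [-0.0, -0.68, -0.73]] 478.9907209113938
side [ 0.251 -0.938  0.939] [[0.96, -0.18, 0.23], [-0.3, -0.59, 0.75], [0.0, -0.79, -0.62]] 495.018405639396
wrist [ 0.298 -0.555  0.385] [[0.36, -0.89, -0.27], [-0.93, -0.34, -0.1], [-0.0, 0.29, -0.96]] 307.3761117629273
[[ 9.33836881e-01  3.57699014e-01 -3.07110158e-04]
 [ 3.57699026e-01 -9.33835521e-01  1.62049986e-03]
 [ 2.92860826e-04 -1.62313554e-03 -9.99998640e-01]]
```

View pics/scene0.png

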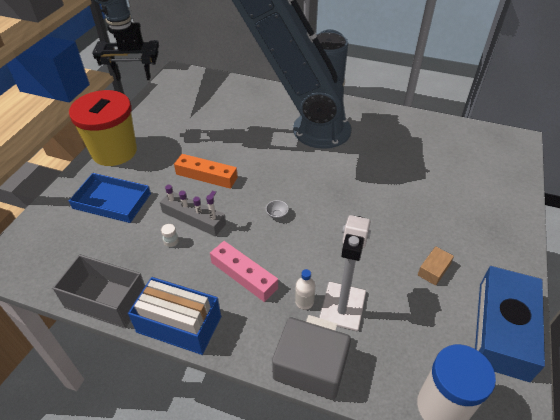

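View pics/side0.png

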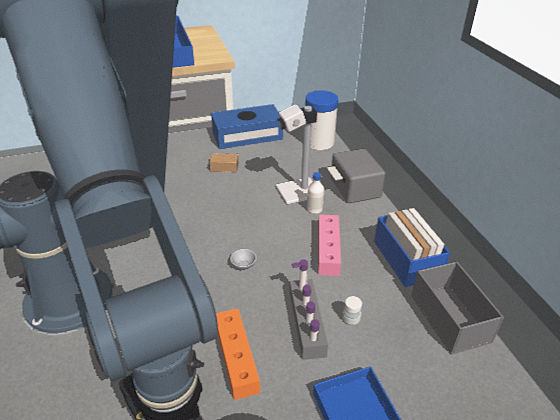

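Scene: tubes in the grey rack at (169,189), (183,195), (197,201), (210,199). The last is taller with a tab. Side: the same rack has tubes at (303,265), (306,291), (310,308), (315,327), the first one tall. Look-alikes are the orange rack (205,170), the pink rack (243,270) and the three short tubes. I'll check this choice in close crops, together with the reader.

Run:
```python
from h import *
a=crop("scene0",150,170,240,240,8)[:, :]; cv2.imwrite("pics/c1.png",a)
b=crop("side0",285,250,335,300,8);d=crop("side0",265,85,345,135,5)
w=crop("side0",270,95,330,145,8); e=crop("scene0",335,205,375,255,8)
cv2.imwrite("pics/c2.png",np.hstack([b,crop("side0",275,95,323,145,8)]))
cv2.imwrite("pics/c3.png",np.hstack([crop("scene0",320,205,376,335,4.6),crop("side0",265,90,325,220,4.6)]))
```

```text
(no output)
```

View pics/c1.png

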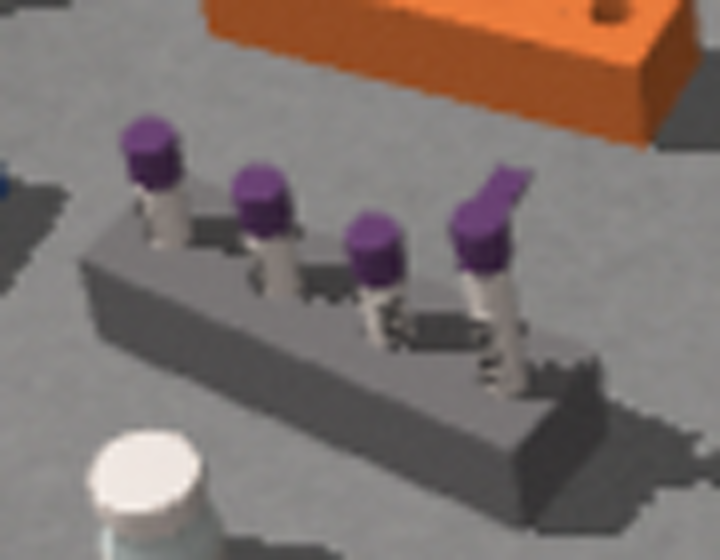

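View pics/c2.png

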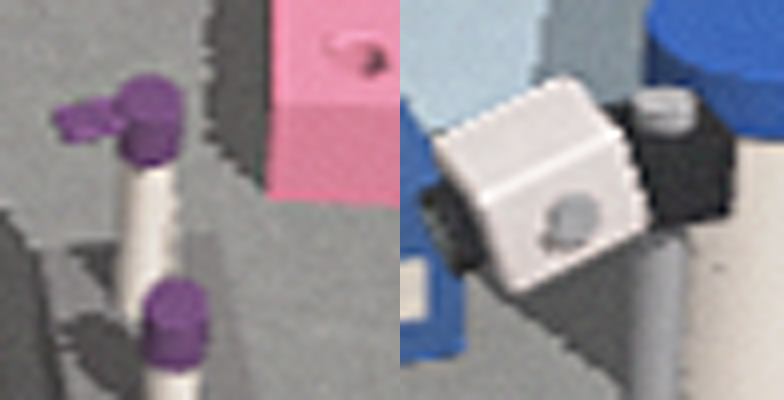

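View pics/c3.png

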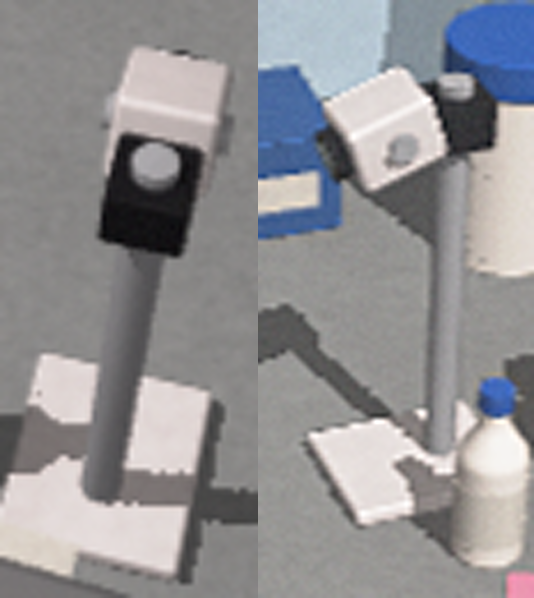

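The choice holds: the tall tube is at (210,199) in scene and (303,265) in side, and its tab points towards the robot. Head corners are visible in both views, so I'll fit the tube and reader models.

```bash
cat > fit.py <<'E'
from h import *
from scipy.optimize import least_squares
S,D=load("scene0"),load("side0")
sc=lambda x,y:(x/4.6+320-.4,y/4.6+205-.4); sd=lambda x,y:((x-258)/4.6+265-.4,y/4.6+90-.4)
s2=lambda x,y:((x-400)/8+275-.45,y/8+95-.45)
c1=lambda x,y:(x/8+150-.45,y/8+170-.45); c2=lambda x,y:(x/8+285-.45,y/8+250-.45)
top,r1=tri([(S,c1(480,208)),(D,c2(152,93))]); tab,r2=tri([(S,c1(517,178)),(D,c2(68,121))])
print("captop",top.round(4),r1,"tab",tab.round(4),r2,"tab dir deg",np.degrees(np.arctan2(*(tab-top)[1::-1])), np.linalg.norm((tab-top)[:2]))
for n,uv in(("scene",(S,c1(480,208))),("side",(D,c2(152,93)))): print(n,onz(*uv,.128).round(4))
for n,a,b in(("scene",(S,c1(480,208)),(S,c1(517,178))),("side",(D,c2(152,93)),(D,c2(68,121)))):
    v=onz(*b,.125)-onz(*a,.128); print(n,"tab",v.round(4),np.degrees(np.arctan2(v[1],v[0])))
# head: label: (lx,ly,lz) in half sizes along focus axes; x towards lens-> back is +x
P={"A":(-1,-1,1),"E":(-1,1,1),"B":(1,-1,1),"F":(1,1,1),"C":(1,-1,-1),"D":(-1,-1,-1)}
# image right in scene=+y ; reader frame x away from robot, y left
obs=[("A",S,sc(137,48)),("E",S,sc(231,67)),("F",S,sc(222,127)),
("A",D,s2(485,195)),("E",D,s2(437,138)),("F",D,s2(565,77)),("B",D,s2(622,137)),("C",D,s2(648,216)),("D",D,s2(517,291))]
base=[(S,sc(103,494)),(D,sd(440,450))]
plate=[(S,sc(40,353)),(S,sc(211,400)),(S,sc(186,577)),(D,sd(309,436)),(D,sd(362,522))]
print("plate",[onz(*p,.014).round(3).tolist() for p in plate],"base",[onz(*p,.014).round(3).tolist() for p in base])
def axes(yaw,t):
    u=np.array([np.cos(yaw),np.sin(yaw),0]); X=u*np.cos(t)+[0,0,np.sin(t)]; Z=-u*np.sin(t)+[0,0,np.cos(t)]
    return u,np.c_[X,np.cross(Z,X),Z]
def model(p,dims):
    cx,cy,yaw,t,H,q=p; u,R=axes(yaw,t); f=np.array([cx,cy,0])-.19*u+[0,0,H]
    return f,R,f+R[:,0]*(.1+q+dims[0]/2)
def res(p,dims):
    f,R,h=model(p,dims); r=[]
    for n,c,uv in obs: r+=list(proj(c,h+R@(np.array(P[n])*dims/2))-uv)
    for c,uv in base: r+=list(proj(c,[p[0],p[1],.014])-uv)
    r.append((p[5]-.012)/.004)
    return np.array(r)
b=np.mean([onz(*p,.014) for p in base],0)
if __name__=="__main__":
  for dims in([.058,.05,.046],[.05,.058,.046],[.058,.046,.05]):
    dims=np.array(dims);o=least_squares(lambda p:res(p,dims),[b[0],b[1],0,.4,.2,.012],loss="soft_l1")
    f,R,h=model(o.x,dims); print(dims,"cost",round(o.cost,2),"p",o.x.round(4),"yaw,tilt",np.degrees(o.x[2:4]).round(1),"focus",f.round(4),"cap",(f+.05*R[:,2]).round(4)); print(res(o.x,dims).round(1))
E
python3 fit.py
```

```text
captop [ 0.5519 -0.1705  0.1307] [np.float64(0.9), np.float64(0.9)] tab [ 0.5278 -0.168   0.1236] [np.float64(0.4), np.float64(0.4)] tab dir deg 174.14704086192003 0.024269926479559622
scene [ 0.5487 -0.1714  0.128 ]
side [ 0.5535 -0.1688  0.128 ]
scene tab [-0.0201  0.0043 -0.003 ] 167.85602700942292
side tab [-0.0259 -0.0009 -0.003 ] -178.06727658095335
plate [[0.636, 0.199, 0.014], [0.634, 0.298, 0.014], [0.747, 0.31, 0.014], [0.627, 0.294, 0.014], [0.632, 0.19, 0.014]] base [[0.713, 0.256, 0.014], [0.709, 0.252, 0.014]]
[0.058 0.05  0.046] cost 8.98 p [0.7129 0.2557 0.0762 0.2916 0.2248 0.018 ] yaw,tilt [ 4.4 16.7] focus [0.5234 0.2412 0.2248] cap [0.5091 0.2401 0.2727]
[-0.9 -0.7  1.2 -0.5  0.7  0.3 -0.6  0.7 -1.3 -0.   0.9 -1.   0.9 -0.9
  1.4  2.5 -0.5  1.9 -0.1 -0.   0.8 -1.   1.5]
[0.05  0.058 0.046] cost 14.58 p [0.713  0.2539 0.046  0.2485 0.2324 0.0191] yaw,tilt [ 2.6 14.2] focus [0.5232 0.2452 0.2324] cap [0.5109 0.2446 0.2809]
[-2.5 -1.1  3.2  0.4  2.3 -0.1  0.7  0.1 -0.4 -2.1 -0.4 -1.   0.1  0.5
 -0.   4.3  0.3  1.6 -0.8 -0.2  1.  -0.7  1.8]
[0.058 0.046 0.05 ] cost 9.23 p [0.7129 0.2567 0.0887 0.2841 0.2238 0.0182] yaw,tilt [ 5.1 16.3] focus [0.5236 0.2399 0.2238] cap [0.5097 0.2387 0.2718]
[-0.  -0.4  0.3 -0.8  0.1  0.2 -0.7  0.3 -1.   0.2  1.1 -0.8  0.7 -1.3
  1.3  3.3 -0.4  2.6  0.3  0.1  0.7 -1.1  1.6]
```

Run:
```python
from h import *
S=load("scene0")
print("bin base",onz(S,(110,160),0).round(3),"bin top",[onz(S,(102,110),z).round(3).tolist() for z in(.15,.2,.25)])
s=readout.read_state(); p=np.array(s["position"]); print(p.round(4), "delta to grasp xy cm",((np.array([.5515,-.1705])-p[:2])*100).round(2), s["time_s"])
```

```text
bin base [ 0.397 -0.626  0.   ] bin top [[0.329, -0.656, 0.15], [0.385, -0.602, 0.2], [0.441, -0.549, 0.25]]
[ 0.2235 -0.5831  0.2218] delta to grasp xy cm [32.8  41.26] 0.15
```

```bash
python3 -m inch '[[0,4,1,0,8.7],[0,8,1,-4,8.7],[1,12,1,-8,8.7],[3,15,1,-12,8.7],[6,18,1,-16,8.7],[9,21,1,-20,8.7],[12,24,1,-24,8.7],[15,27,0,-27,8.7],[18,29,0,-27,8.7],[21,32,0,-27,8.7]]' && python3 -m inch '[[3,3,0,0,8.7],[6,5,0,0,8.7],[9,7,-1,0,8.7],[11.8,9.3,-2,0,8.7],[11.8,9.3,-2,0,8.7],[11.8,9.3,-2,0,8.7]]' && python3 -c "
from h import *
snap('wrist','w1'); cv2.imwrite('pics/w1b.png',crop('w1',0,0,560,420,1.4))"
```

```text
time_s: 0.98
position: [0.4344, -0.2632, 0.2222]
tcp_rot: [[0.994, -0.106, 0.0], [-0.106, -0.994, -0.0], [0.0, 0.0, -1.0]]
force: [1.1, -0.5, 0.3]
opening: 1.004
grasp_force: 0.0
time_s: 1.48
position: [0.5514, -0.1694, 0.2014]
tcp_rot: [[0.995, -0.101, -0.002], [-0.101, -0.995, 0.001], [-0.002, -0.001, -1.0]]
force: [-0.1, 0.1, -0.1]
opening: 1.0
grasp_force: 0.0
```

View pics/w1b.png

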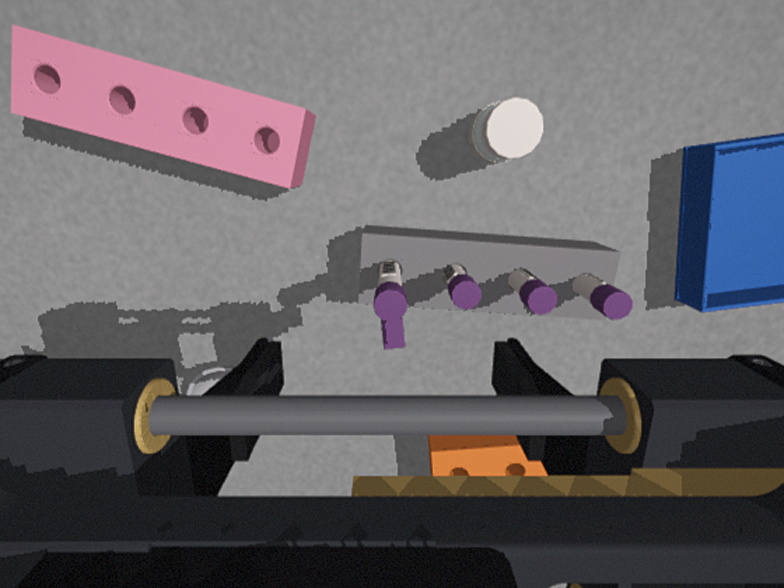

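The wrist view shows the tall cap's top at (390,300) and the tab end at (394,346), measured in the enlarged picture.

Run:
```python
from h import *
from fit import S,D,c1,c2
W=load("w1"); a=(W,(390/1.4,300/1.4)); b=(W,(394/1.4,346/1.4))
print(onz(*a,.128),onz(*b,.126)); v=onz(*b,.126)-onz(*a,.128); print(v,np.degrees(np.arctan2(v[1],v[0])))
print(tri([a,(S,c1(480,208)),(D,c2(152,93))]),tri([b,(S,c1(517,178)),(D,c2(68,121))]))
```

```text
captop [ 0.5519 -0.1705  0.1307] [np.float64(0.9), np.float64(0.9)] tab [ 0.5278 -0.168   0.1236] [np.float64(0.4), np.float64(0.4)] tab dir deg 174.14704086192003 0.024269926479559622
scene [ 0.5487 -0.1714  0.128 ]
side [ 0.5535 -0.1688  0.128 ]
scene tab [-0.0201  0.0043 -0.003 ] 167.85602700942292
side tab [-0.0259 -0.0009 -0.003 ] -178.06727658095335
plate [[0.636, 0.199, 0.014], [0.634, 0.298, 0.014], [0.747, 0.31, 0.014], [0.627, 0.294, 0.014], [0.632, 0.19, 0.014]] base [[0.713, 0.256, 0.014], [0.709, 0.252, 0.014]]
[ 0.55417207 -0.17129801  0.128     ] [ 0.524328   -0.17073024  0.126     ]
[-0.02984406  0.00056777 -0.002     ] 178.91010201634927
(array([ 0.55296465, -0.1706337 ,  0.13035191]), [np.float64(2.0), np.float64(1.9), np.float64(0.4)]) (array([ 0.52618455, -0.16943846,  0.1244291 ]), [np.float64(2.7), np.float64(2.0), np.float64(1.5)])
```

```bash
python3 -m inch '[[0.2,-0.1,-2,4,5],[0.2,-0.1,-5,4,5],[0.2,-0.1,-8,4,5],[0.2,-0.1,-10,4,5],[0.2,-0.1,-10,4,5],[0.2,-0.1,-10,4,0],[0.2,-0.1,-10,4,0],[0.2,-0.1,-10,4,0],[0.2,-0.1,-10,4,0],[0.2,-0.1,-10,4,0]]' && python3 -m inch '[[0,0,0,0,0],[0,0,0,0,0],[0,0,0,0,0]]'
```

```text
time_s: 2.37
position: [0.5538, -0.1726, 0.104]
tcp_rot: [[0.999, -0.036, 0.002], [-0.036, -0.999, -0.001], [0.002, 0.001, -1.0]]
force: [-0.3, -0.1, 0.6]
opening: 0.328
grasp_force: 0.0
time_s: 2.62
position: [0.5536, -0.1722, 0.1033]
tcp_rot: [[0.999, -0.036, 0.001], [-0.036, -0.999, -0.001], [0.001, 0.0, -1.0]]
force: [0.2, 0.1, 4.6]
opening: 0.218
grasp_force: 30.0
```

```bash
python3 -m inch '[[0,0,1,0,0],[0,0,2,0,0],[0,0,2.6,0,0],[0,0,2.6,0,0],[-0.5,0,2.6,0,0],[-1,0,2.6,0,0],[-1.5,0,2.6,0,0],[-2,0,2.6,0,0]]' && python3 -m inch '[[-0.4,0,0,0,0],[-0.8,0,0,0,0],[-1.2,0,0,0,0],[-1.5,0,0,0,0],[-1.5,0,0,0,0]]'
```

```text
time_s: 3.28
position: [0.5329, -0.1721, 0.1284]
tcp_rot: [[0.999, -0.036, 0.001], [-0.036, -0.999, 0.0], [0.001, -0.0, -1.0]]
force: [1.4, 0.6, -0.2]
opening: 0.223
grasp_force: 30.0
time_s: 3.7
position: [0.5172, -0.172, 0.1284]
tcp_rot: [[0.999, -0.036, -0.001], [-0.036, -0.999, 0.001], [-0.001, -0.0, -1.0]]
force: [2.1, 1.1, 0.5]
opening: 0.22
grasp_force: 30.0
```

```bash
python3 -m inch '[[0,0,3,0,0],[0,0,6,0,0],[-1,0,9,0,0],[-2,3,12,0,0],[-3,6,12,0,0],[-4,10,12,2,0],[-5,14,12,4,0],[-6,18,12,6,0],[-6.7,22,12,6,0],[-6.7,22.2,12,6,0]]' && python3 -m inch '[[0,0,0,0,0],[0,0,0,0,0],[0,0,0,0,0],[0,0,0,0,0]]'
python3 - <<'E'
from h import *
for n in("scene","side","wrist"): snap(n,n+"2")
S,D=load("scene2"),load("side2")
p=np.array(readout.read_state()["position"])-[0,0,.03]; print(p)
def box(t,h,k):
    u,v=map(int,proj(load(t),p)); print(t,u,v); x,y=max(u-h,0),max(v-h,0); im=crop(t,x,y,x+2*h,y+2*h,k); print(x,y,im.shape); return im
a=box("scene2",35,5.5);b=box("side2",35,5.5)
w=load("wrist2")["image"]
cv2.imwrite("pics/v2.png",np.hstack([a,b])[:600,:800])
E
```

```text
time_s: 4.53
position: [0.4463, 0.0553, 0.2481]
tcp_rot: [[0.997, 0.075, -0.006], [0.075, -0.997, 0.002], [-0.006, -0.003, -1.0]]
force: [-0.8, -0.1, -0.3]
opening: 0.222
grasp_force: 30.0
time_s: 4.87
position: [0.4514, 0.0484, 0.2485]
tcp_rot: [[0.998, 0.067, -0.0], [0.067, -0.998, -0.001], [-0.0, 0.001, -1.0]]
force: [-0.8, -0.4, 0.3]
opening: 0.217
grasp_force: 30.0
[0.45126894 0.04870985 0.21837955]
scene2 297 166
262 131 (385, 385, 3)
side2 236 184
201 149 (385, 385, 3)
```

View pics/v2.png

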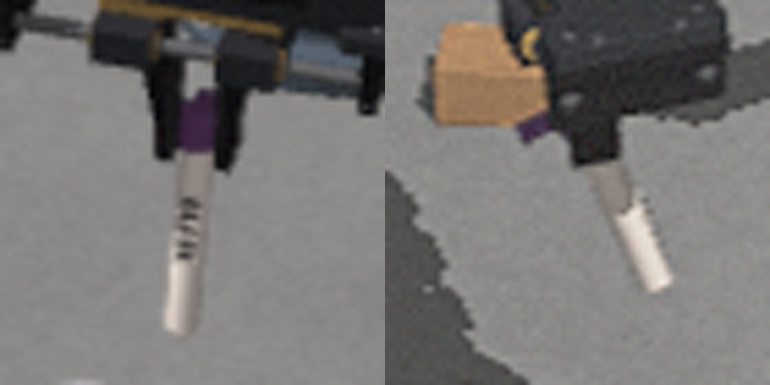

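View pics/wrist2.png

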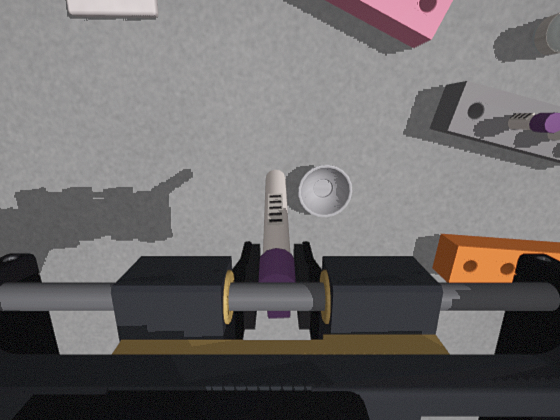

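The tube is held and leaning, with the label towards the reader. In the crops its foot is at scene (183,325) and side (655,284).

Run:
```python
from h import *
S,D,W=load("scene2"),load("side2"),load("wrist2")
s=readout.read_state(); p=np.array(s["position"]);g=p+[0,0,.019]
sc=lambda x,y:(x/5.5+262-.4,y/5.5+131-.4); sd=lambda x,y:((x-385)/5.5+201-.4,y/5.5+149-.4)
for o in([(S,sc(183,325)),(D,sd(655,284))],[(S,sc(183,325)),(D,sd(655,284)),(W,(276,176))]):
    f,r=tri(o); v=g-f; print("foot",f.round(4),r,"len",np.linalg.norm(v),"lean",np.degrees(np.arctan2(np.hypot(*v[:2]),v[2])),"dir",np.degrees(np.arctan2(v[1],v[0])),"lat",np.degrees(np.arctan2(v[1],v[2])))
    print("mid from tcp",f+.06*v/np.linalg.norm(v)-p)
# pivot check
q=np.array([.5,.05,0]);print(p)
```

```text
foot [0.4822 0.0522 0.1607] [np.float64(1.1), np.float64(1.1)] len 0.11115074131207388 lean 16.273787457803287 dir -173.5820365096908 lat -1.8689783022481994
mid from tcp [ 0.01424402  0.00160224 -0.03010132]
foot [0.4825 0.0517 0.1608] [np.float64(1.5), np.float64(0.7), np.float64(0.8)] len 0.1110686728316515 lean 16.400817923175644 dir -174.4936644543527 lat -1.6177644423085251
mid from tcp [ 0.01435297  0.00138364 -0.02999069]
[0.45126894 0.04870985 0.24837955]
```

```bash
cat > ov.py <<'E'
from fit import *
def draw(c,box,k,p,dims):
    x0,y0,x1,y1=box; im=cv2.resize(c["image"][y0:y1,x0:x1],None,fx=k,fy=k,interpolation=cv2.INTER_CUBIC)
    f,R,h=model(p,dims); pt=lambda q:tuple(int(v) for v in ((proj(c,q)-[x0,y0])*k+k/2))
    co=[np.array(s) for s in np.ndindex(2,2,2)]
    for a in co:
        for b in co:
            if abs(a-b).sum()==1 and tuple(a)<tuple(b): cv2.line(im,pt(h+R@((a*2-1)*dims/2)),pt(h+R@((b*2-1)*dims/2)),(0,255,0),1)
    L=f+.1*R[:,0]; pts=np.array([pt(L+.017*(np.cos(t)*R[:,1]+np.sin(t)*R[:,2])) for t in np.linspace(0,6.28,30)])
    cv2.polylines(im,[pts],True,(0,0,255),1); cv2.circle(im,pt(f),4,(255,255,0),-1); cv2.line(im,pt(f),pt(L),(0,0,255),1)
    return im
if __name__=="__main__":
    d=np.array([.058,.05,.046]);o=least_squares(lambda p:res(p,d),[b[0],b[1],0,.4,.2,.012],loss="soft_l1")
    cv2.imwrite("pics/ov.png",np.hstack([draw(S,(325,200,385,280),7,o.x,d),draw(D,(265,85,319,165),7,o.x,d)])[:600,:800])
E
python3 ov.py >/dev/null
```

```text
(no output)
```

View pics/ov.png

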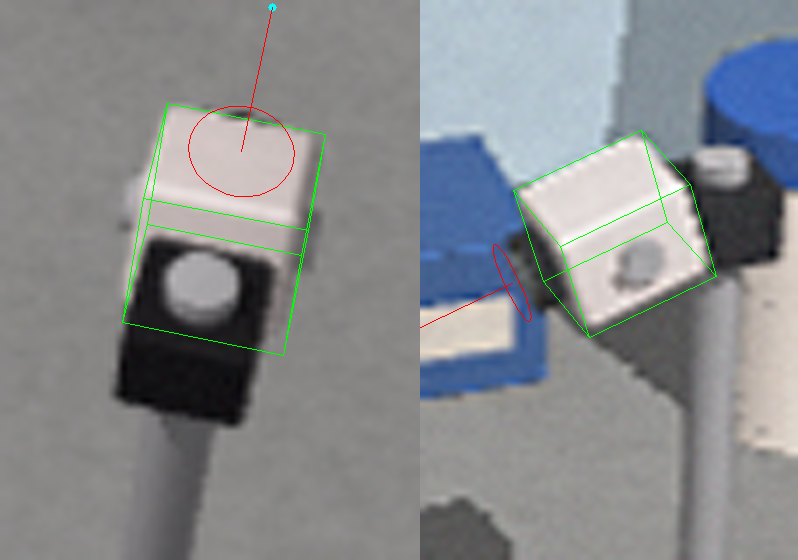

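```bash
cat > fit2.py <<'E'
from ov import *
import fit
so=lambda x,y:(x/7+325-.43,y/7+200-.43); do=lambda x,y:((x-420)/7+265-.43,y/7+85-.43)
fit.obs[:]=[("A",S,so(168,104)),("E",S,so(324,133)),("F",S,so(301,219)),("B",S,so(142,197)),
("A",D,do(565,242)),("E",D,do(514,189)),("F",D,do(640,131)),("B",D,do(687,181)),("C",D,do(716,272)),("D",D,do(589,336))]
def r2(p,d):
    f,R,h=model(p,d); return np.r_[res(p,d),proj(D,f+.1*R[:,0])-do(527,276)]
for d in([.058,.05,.046],[.058,.046,.05],[.056,.048,.044]):
    d=np.array(d);o=least_squares(lambda p:r2(p,d),[b[0],b[1],0,.4,.2,.012],loss="soft_l1"); f,R,h=model(o.x,d)
    print("fit",d,round(o.cost,2),"yaw,tilt",np.degrees(o.x[2:4]).round(1),"q",o.x[5].round(4),"col",o.x[:2].round(4),"focus",f.round(4),r2(o.x,d).round(1).tolist())
E
python3 fit2.py|grep fit
```

```text
fit [0.058 0.05  0.046] 4.17 yaw,tilt [ 4.9 16.2] q 0.0152 col [0.7147 0.2557] focus [0.5254 0.2395 0.228 ] [-0.4, -0.6, -0.2, -0.6, 0.9, 1.2, -0.1, -0.2, -0.6, 0.2, -0.1, -0.1, 0.0, -0.3, 0.6, 0.1, 0.0, 0.4, -0.0, -0.0, -0.2, 0.6, 1.4, -1.1, 0.8, -1.4, 0.2]
fit [0.058 0.046 0.05 ] 5.52 yaw,tilt [ 5.3 15.9] q 0.0152 col [0.7151 0.2561] focus [0.5259 0.2384 0.2273] [0.3, -0.7, -1.2, -1.1, -0.0, 0.8, 0.9, -0.1, -0.8, -0.3, 0.1, 0.0, 0.3, -0.2, 0.4, -0.4, 0.0, 1.1, 0.1, 0.5, -0.1, 0.7, 1.4, -1.1, 0.8, -1.2, 0.6]
fit [0.056 0.048 0.044] 3.88 yaw,tilt [ 5. 16.] q 0.0159 col [0.7146 0.2555] focus [0.5254 0.2388 0.2291] [-0.2, -0.2, -0.8, -0.4, 0.3, 0.9, 0.3, -0.2, -0.4, 0.0, 0.3, 0.1, -0.1, 0.1, 0.2, 0.3, -0.6, 0.1, -0.0, -0.8, -0.3, 0.5, 1.4, -1.0, 1.0, -1.3, 0.1]
```

```bash
python3 -m inch '[[0,2,0.3,1,0],[0,5,0.9,1,0],[0,8,0.9,1,0],[0,11,0.9,1,0],[0,14,0.9,1,0],[1,16.5,0.9,1,0],[2.5,18.5,0.9,1,0],[4,19,0.9,1,0],[5,19,0.9,1,0],[5.9,19,0.9,1,0]]' && python3 -m inch '[[0,0,0,0,0],[0,0,0,0,0],[0,0,0,0,0],[0,0,0,0,0],[0,0,0,0,0],[0,0,0,0,0]]'
python3 - <<'E'
from h import *
for n in("scene","side"): snap(n,n+"3")
p=np.array(readout.read_state()["position"])
a=crop("scene3",300,170,375,260,5.3); b=crop("side3",235,85,310,175,5.3)
cv2.imwrite("pics/v3.png",np.hstack([a,b])[:600,:800])
for t in("scene3","side3"): print(t,proj(load(t),[.5254,.2395,.228]),proj(load(t),p+[0,0,.019]))
E
```

```text
time_s: 5.85
position: [0.5109, 0.2394, 0.2572]
tcp_rot: [[0.996, 0.086, -0.001], [0.086, -0.996, -0.001], [-0.001, 0.001, -1.0]]
force: [-0.1, -0.3, -0.4]
opening: 0.217
grasp_force: 30.0
time_s: 6.35
position: [0.5096, 0.2396, 0.2577]
tcp_rot: [[0.996, 0.086, -0.0], [0.086, -0.996, -0.0], [-0.0, 0.0, -1.0]]
force: [0.9, -0.0, 0.7]
opening: 0.22
grasp_force: 30.0
scene3 [362.71691343 200.03140323] [366.81970714 181.40834262]
side3 [246.6730057  139.27154923] [240.47496989 124.58253229]
```

View pics/v3.png

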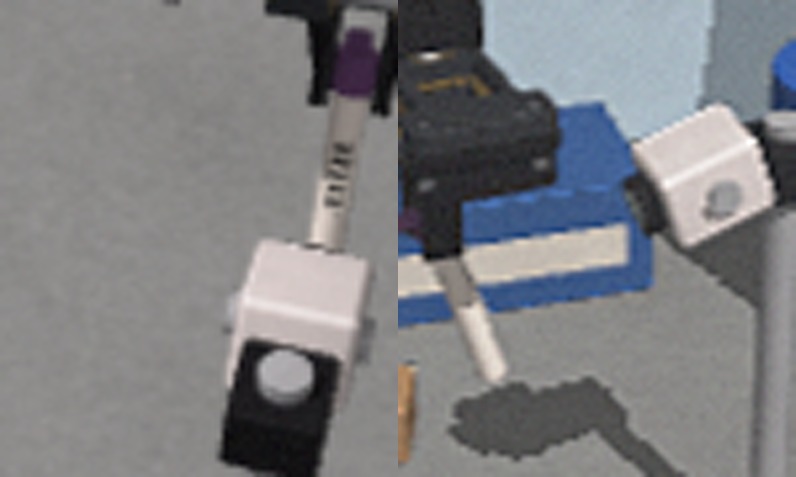

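The final view shows the tube held with the label towards the lens. The focus projects to scene crop (332,159) and side crop (460,288), within about 1.5 px of the tube's axis in both. Nothing is touching the reader, so I'm handing in.

```bash
python3 -c "
from rig import bot; print(bot.hand_in())"
```

```text
the job is handed in; nothing more can be done
None
```

I handed the job in with the tall tube held still in the gripper at the reader's focus, leaning about 16° to match the head, cap up and label facing the lens; by my camera measurements it sits well within tolerance, but the hand-in returned no verdict.

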